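Reset the breaker under the push-latch flap

TASK

The breaker in the dark box has tripped. Press the aluminium flap at its blue spot so that it pops open by itself, push the red breaker button underneath fully in, then swing the flap down and press it again so that it latches shut. Work with the fingertips only, without forcing the flap, and grasp, lift or shift nothing; leave the other things on the desk where they are.

Things in the scene. Friction and masses are not known exactly. Their poses are not given: they have to be found in the camera images.
- box: dark breaker box screwed to the desk, 155 (x) by 124 (y) mm, 75 mm tall with the flap shut. Origin: centre of its underside, z up; the flap's free edge is on its -x side, towards the robot. Box frame: hinge at x = +45 mm, free edge at x = -74. Under the flap a well, x = -49 to +39, y = -52 to +52, floor 40 mm and rim 56 mm above the desk. Behind the hinge a solid housing to x = +75, top 66 mm.
- flap (a joint): flap hinge angle, rad: 0 latched shut, level (start); -0.14 hard stop; +1.75 sprung open, leaning back just past upright. Works like a click pen: push the shut flap in past -0.065, let go, and it springs up in 1 to 2 s; bring it down past -0.045, let go, and it stays latched at 0. It takes 1 to 3 N; from -0.075 a rubber buffer adds 3 N per mm at the blue spot: stop at 5 to 8 N. Over 60 N damages it.
- flap_press (a point): centre of the blue spot (26 mm across) on the flap's outer face, 85 mm from the hinge axis: where to press; moves with the flap. The aluminium flap is a plate 6 mm thick, 124 mm wide, free edge 119 mm from the hinge, with a 10 mm skirt below its edges; a latch tab stands out 15 mm from its inner side near the middle of the free edge.
- flap_hinge (a point): middle of the flap's hinge axis, 72 mm above the desk; the axis runs along the box's y and the free edge swings up and back, towards the box's +x. The outer face lies 3 mm above this axis when shut. To shut the open flap, push its outer (rear) face towards the robot and down along its arc.
- breaker (a joint): travel of the red breaker button in the well, m: 0 popped out (tripped), 0.007 pushed fully in. It moves straight down against about 3 N of friction and stays where it is left; it starts between 0 and 0.0015.
- breaker_top (a point): centre of the top of the red breaker button, 22 mm across, on the middle line of the well, 72 mm in front of the hinge axis; the top is 58 mm above the desk when out (2 mm above the well's rim) and 51 mm when in. Out of sight until the flap is open.
- mouse: bystander: a black and grey computer mouse, 100 x 58 x 34 mm, loose; origin at the centre of its underside
- remote: bystander: a white hand-held remote control lying flat, 140 x 45 x 18 mm, loose; origin at the centre of its underside
- pod: bystander: a small black three-key control pod, 95 x 36 x 20 mm, loose; origin at the centre of its underside
- marker: bystander: a white marker pen with a blue cap lying flat, 145 mm long, 18 mm thick, loose; origin at the centre of its underside
- mug: bystander: a white mug, 80 mm across, 95 mm tall, loose; origin at the centre of its underside
- tape: bystander: a yellow tape roll lying flat, 90 mm across, 25 mm tall, loose; origin at the centre of its underside
- driver: bystander: a red-handled screwdriver lying flat, loose

How it is judged:
By the outcome, as a careful person would: the job done as asked, in the order asked, and still so for the second after the job is handed in, with the robot touching nothing.
It also fails if it takes over 58 s, if anything falls off the work surface, if the arm or the gripper's body presses on something with over 40 N, if the wrist force passes 120 N, or if a joint passes its speed limit or range.

ROBOT

A 6-joint arm with a two-finger parallel gripper is mounted at the origin on the work surface. World frame = base frame: x ahead of the robot, y to its left, z up, the work surface at z = 0. Lengths are in mm, angles in rad, forces in N, time in s.
With the tool pointing down it reaches from about 300 to 825 mm from the base axis. Payload 5.4 kg.
Tool frame: the origin (TCP) lies on the mounting face of the last link; the fingertips stand 190 mm ahead of it and the grasp point (between the pads) lies 171 mm ahead of it; z points along the fingers, x is the direction in which the jaws open and shut, and the axes are right-handed (so a half turn about z gives the same grasp; the last joint's range is limited). The gripper opens to 92 mm and grips with 3 to 60 N. Pads are 20 mm wide; open, the fingers measure 128 mm over their backs; the gripper's body (75 mm by 189 mm) begins 69 mm behind the grasp point.
Start: joints at [-1.425, 0.158, 1.597, -0, 1.386, -0.21], TCP at [200.272, -538.979, 404.701] pointing down, gripper open.
Joint ranges: [-2.91, 2.91], [-0.94, 2.29], [0.18, 2.7], [-1.29, 4.43], [0.17, 2.64], [-3, 3]. Speed limits (rad/s): [2.57, 2.57, 3.14, 3.14, 3.14, 3.14].

INTERFACE

Orientations are given as a rotation vector (axis times angle).
In Python, from bench import * gives the robot as it stands.
- The arm moves only by the tool arm_command, never from a script. Its argument "commands" is a list of rows, each an object of numbers: "dx", "dy", "dz": the shift along the tool's x, y, z in m; "rx", "ry", "rz": the turn, a rotation vector about the tool's x, y, z in degrees; "hand": the opening in per cent of the stroke, from 0 (shut) to 100 (fully open). A call has exactly 5 rows; each row is the pose to reach, as a shift and turn from the pose measured when the call began, along the tool's axes at that moment; what a row does not reach only later rows make up. A row lasts 1/8 s, in which the tool goes at most 62.5 mm and 10.7 degrees, less where a joint would pass 70% of its speed; a pose out of reach is approached as far as the arm can. A call with a gripper value outside its range is refused whole. The fingers move at their own pace and stop on an object; the grip force is fixed at half the most. Time passes only in rows, so rows that repeat a pose let the fingers close, or fill a call up. It gives the time, the measured TCP pose, the force and the opening at its end, in the units of the state.
- get_obs(): the state, without advancing time (a new reading comes with each control period).
- grab_frame(name): name is "side" or "top" or "wrist"; returns the picture (420x560x3 uint8, red, green, blue); there is no depth.
- camera_model(name): a dict with "fov_y" (degrees; the focal length in pixels is half the picture's height over the tangent of half this angle, whatever the lens; pixels are square), "cx", "cy" (the principal point, pixels), "k1" (the pictures are not rectified: a ray, as slopes to the right and down, at radius r is drawn at 1 + k1 r^2 times it, then the intrinsics apply), "pose" (4x4, takes a point from camera to world coordinates); the wrist camera has in their place "T_tool_cam" (4x4, takes a point from camera to tool coordinates, whose origin is the TCP and whose axes are the tool frame's). Camera axes: x right, y up, looking along -z (the intrinsics and any distortion apply to the point x, -y, -z); pixel columns grow to the right and rows downward; lengths in mm; the calibration is good to about 2 mm. A picture is of the moment at which its call begins: read the wrist's pose just before it. camera_model takes no time and is no camera call.
- hand_in(): hands the job in, once; it reports no verdict.
Trained networks look in the newest picture that a camera, given by its name, has taken for a name from the list of things; names that differ only in an ending like _2 or _b are one class to them, and where a whole thing is asked for, a point or a joint stands for the part that bears it (a point fixed in the world has none). Each returns a list of dicts, best first, with "p" (0 to 1); they miss things now and then, are a little off and sometimes report something else, mostly with a low value. They report only what shows in the picture. A call takes as long as a camera call.
- look_for(name, camera): "rect" ([left, top, right, bottom] in pixels, round what is visible of it).
The state is a dict: "time": time; "joint_pos": joint angles; "qvel": joint speeds; "joint_efforts": joint torques, N m; "tool_pos": TCP position; "tcp_rot": TCP orientation; "ft_force": force on the tool from outside, world axes, zero at the start; "moment": the same for the moment, N m; "grip_width": finger opening in mm.
Only numpy, scipy, OpenCV 4.12 (cv2) and the standard library are available. Lean on these libraries where they do the work, as an engineer would, in place of code of your own. Each camera call takes 0.05 s, during which the arm holds its last target.

## Working session

There is one attempt and no reset: what is moved stays moved. The work goes in short steps, Python scripts to look and compute and a tool call to move; the robot and the scene stay as the last step left them, time stands still between calls to the robot, and variables do not carry over. Pictures are saved under pics/ and viewed, and the job is handed in when it is done.

Besides the shell and the picture viewer there is one more tool, called as name([rows], argument=value, ...), one row to a line, values as JSON. arm_command: Moves the arm, as the interface text tells. Its arguments: {"type":"object","properties":{"commands":{"type":"array"}},"required":["commands"]}

```bash
mkdir -p pics; cat > h.py <<'E'
from bench import *
import numpy as np, cv2
from scipy.spatial.transform import Rotation as R
def pose(o):
    T=np.eye(4);T[:3,:3]=R.from_rotvec(o["tcp_rot"]).as_matrix();T[:3,3]=o["tool_pos"];return T
def cam(n,o=None):
    m=camera_model(n)
    return m,(m["pose"] if "pose" in m else pose(o)@np.array(m["T_tool_cam"]))
def ray(m,T,u,v):
    f=210/np.tan(np.radians(m["fov_y"])/2)
    K=np.array([[f,0,m["cx"]],[0,f,m["cy"]],[0,0,1]])
    p=cv2.undistortPoints(np.array([[[u,v]]],float),K,np.array([m["k1"],0,0,0,0.]))[0,0]
    d=np.array(T)[:3,:3]@np.array([p[0],-p[1],-1]);return np.array(T)[:3,3],d
def atz(m,T,u,v,z):
    o,d=ray(m,T,u,v);return o+d*(z-o[2])/d[2]
def proj(m,T,P):
    f=210/np.tan(np.radians(m["fov_y"])/2)
    q=np.linalg.inv(np.array(T))@np.append(P,1);x,y=q[0]/-q[2],-q[1]/-q[2];r=x*x+y*y
    return np.array([m["cx"]+f*x*(1+m["k1"]*r),m["cy"]+f*y*(1+m["k1"]*r)])
def save(n,im): cv2.imwrite("pics/"+n+".png",im[:,:,::-1])
E
python3 - <<'E'
from h import *
o=get_obs();print(o)
for c in ["top","side","wrist"]:
    im=grab_frame(c);save(c+"0",im);print(c,camera_model(c))
    for n in ["box","flap_press"]: print(n,look_for(n,c)[:2])
print(get_obs()["time"])
E
```

```text
{'time': 0.0, 'joint_pos': array([-1.42511721e+00,  1.59033576e-01,  1.59822953e+00, -2.67850389e-05,
        1.38618013e+00, -2.10107425e-01]), 'qvel': array([ 0.00204295,  0.00134797,  0.00048568, -0.00122994, -0.00035727,
       -0.00071228]), 'joint_efforts': array([ 8.51736913e-04, -3.85563934e+01, -3.22112846e+01,  7.02195545e-02,
        3.78453615e-02, -1.39183876e-04]), 'tool_pos': array([ 200.22005954, -538.71831728,  403.72863806]), 'tcp_rot': array([-2.57839286e+00,  1.79251862e+00,  2.01752075e-03]), 'ft_force': array([-0.05971599,  0.38553771,  0.63976149]), 'moment': array([0.05537592, 0.03640237, 0.01819563]), 'grip_width': 91.97749931461485}
top {'fov_y': 50.42724570349514, 'cx': 281.76940903127024, 'cy': 211.81614364701855, 'k1': -0.028360988638620466, 'pose': array([[-3.31146449e-02,  9.79686366e-01, -1.97782820e-01,
         3.24133499e+02],
       [-9.99445075e-01, -3.31724448e-02,  3.02188456e-03,
         6.97178904e+00],
       [-3.60044060e-03,  1.97773134e-01,  9.80241207e-01,
         1.15980965e+03],
       [ 0.00000000e+00,  0.00000000e+00,  0.00000000e+0
[... 579 characters left out ...]
     [ 0.00000000e+00,  0.00000000e+00,  0.00000000e+00,
         1.00000000e+00]])}
box [{'rect': [261.6, 186.1, 324.8, 241.7], 'p': 0.77}]
flap_press [{'rect': [273.4, 185.7, 325.7, 219.8], 'p': 0.61}]
wrist {'fov_y': 71.62750163886112, 'cx': 279.14109298672605, 'cy': 210.57608578824716, 'k1': -0.06150471177927813, 'T_tool_cam': array([[ 9.99999807e-01, -1.02205912e-04,  6.12489513e-04,
        -6.70856895e-01],
       [ 5.08458165e-05, -9.69571805e-01, -2.44807094e-01,
        -6.83514357e+01],
       [ 6.18873295e-04,  2.44807078e-01, -9.69571613e-01,
         2.00976765e+01],
       [ 0.00000000e+00,  0.00000000e+00,  0.00000000e+00,
         1.00000000e+00]])}
box []
flap_press []
0.45
```

```bash
python3 - <<'E'
import cv2
a=cv2.imread("pics/top0.png");b=cv2.imread("pics/side0.png")
cv2.imwrite("pics/top0c.png",cv2.resize(a[130:280,220:420],None,fx=4,fy=4,interpolation=cv2.INTER_CUBIC))
cv2.imwrite("pics/side0c.png",cv2.resize(b[150:300,210:410],None,fx=4,fy=4,interpolation=cv2.INTER_CUBIC))
E
```

```text
(no output)
```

View pics/top0.png

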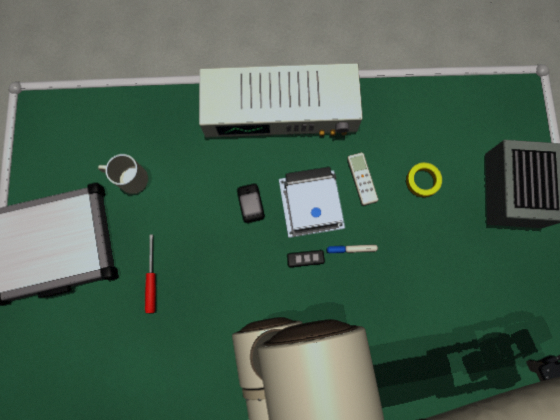

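View pics/side0.png

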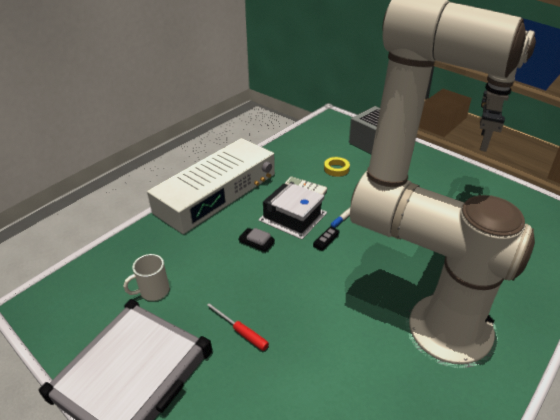

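View pics/top0c.png

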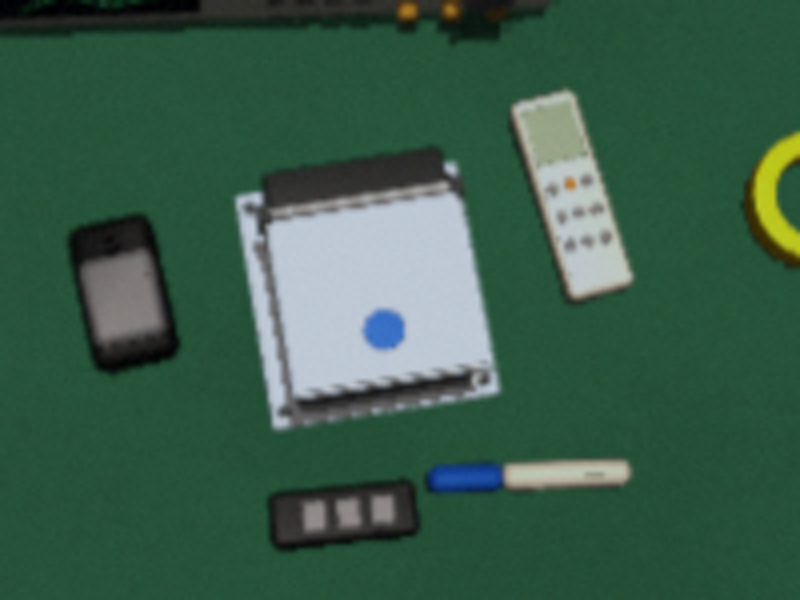

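View pics/side0c.png

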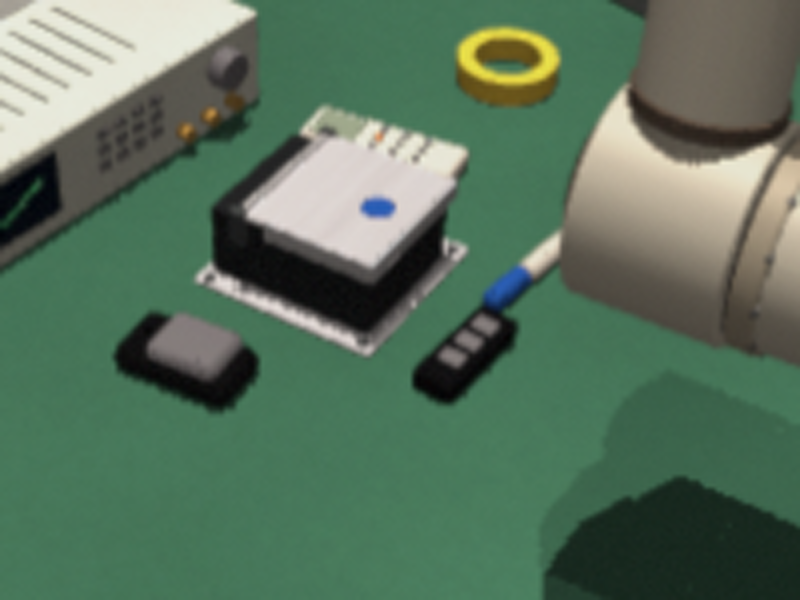

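```bash
python3 - <<'E'
from h import *
im=cv2.imread("pics/top0.png");
def blue(im,box):
    l,t,r,b=box;s=im[t:b,l:r].astype(int);m=((s[:,:,0]-s[:,:,2])>70)
    ys,xs=np.nonzero(m);return xs.mean()+l,ys.mean()+t,len(xs)
m,T=cam("top");u=blue(im,(285,175,345,232));A=atz(m,T,u[0],u[1],75);print(u,A)
ms,Ts=cam("side");us=blue(cv2.imread("pics/side0.png"),(275,190,325,215));B=atz(ms,Ts,us[0],us[1],75);print(us,B)
c=lambda x,y:((x+.5)/4-.5+220,(y+.5)/4-.5+130)
P=[atz(m,T,*c(*q),75) for q in [(263,207),(463,187),(492,375),(293,400)]]
for p in P:print(p.round(1))
n=lambda a,b:np.degrees(np.arctan2(*(b-a)[[1,0]]))
# box +x axis from edges
print(n(P[3],P[0]),n(P[2],P[1]),n(P[1],P[0])-90,n(P[2],P[3])-90)
o=get_obs();print(R.from_rotvec(o["tcp_rot"]).as_matrix().round(3),o["time"])
E
```

```text
(np.float64(315.55128205128204), np.float64(211.9102564102564), 78) [539.94071048 -80.1285767   75.        ]
(np.float64(304.0), np.float64(201.5), 26) [543.9225361  -79.92314777  75.        ]
[620.8  -8.   75. ]
[ 629.6 -134.5   75. ]
[ 508.8 -145.5   75. ]
[497.4 -22.2  75. ]
6.5565880790287885 5.220309702160885 3.96731412673509 5.300613671329572
[[ 0.348 -0.937 -0.   ]
 [-0.937 -0.348  0.   ]
 [-0.    -0.    -1.   ]] 0.45
```

```bash
cat >> h.py <<'E'
YAW=np.radians(5.3)
bx=np.array([np.cos(YAW),np.sin(YAW),0]);by=np.array([-np.sin(YAW),np.cos(YAW),0])
SPOT=np.array([540.5,-80,75.]);HINGE=SPOT+85*bx+[0,0,-3]
def Rt(tilt=0): # tool y=box x, z down ; tilt deg about tool x
    return np.column_stack([by,bx,[0,0,-1]])@R.from_euler('x',tilt,degrees=True).as_matrix()
def go(tip,tilt=0): # tip in world mm
    o=get_obs();T=pose(o);Rg=Rt(tilt);p=np.array(tip)-190*Rg[:,2]
    d=T[:3,:3].T@(p-T[:3,3])/1000;r=np.degrees(R.from_matrix(T[:3,:3].T@Rg).as_rotvec())
    print("t",o["time"],"d",d.round(4),"r",r.round(2))
def boxp(x,y,z): return HINGE*[1,1,0]+x*bx+y*by+[0,0,z]   # x relative to hinge
def st():
    o=get_obs();T=pose(o);tp=T[:3,3]+190*T[:3,2];q=tp-HINGE
    print("t",o["time"],"tip rel hinge",q@bx,q@by,tp[2],"F",o["ft_force"].round(2),"q",o["joint_pos"].round(2))
E
python3 - <<'E'
from h import *
st();go(boxp(-85,0,110))
m,T=cam("top")
for uv in [(205,125),(358,125)]: print(atz(m,T,*uv,60),atz(m,T,uv[0],uv[1]+12,0))
E
```

```text
t 0.45 tip rel hinge -466.1895392357724 -425.53126973593766 214.6231592392485 F [0.05 0.48 0.22] q [-1.43  0.16  1.6  -0.    1.39 -0.21]
t 0.45 d [-0.3117 -0.4788  0.1047] r [-1.0000e-02  0.0000e+00 -1.6491e+02]
[785.26206827 197.32373156  60.        ] [775.25031404 207.61439313   0.        ]
[ 771.36904487 -203.87210865   60.        ] [ 760.73233937 -212.96677371    0.        ]
```

arm_command([
  {"dx": -0.31,"dy": -0.48,"dz": 0.0,"rx": 0,"ry": 0,"rz": -165,"hand": 0},
  {"dx": -0.31,"dy": -0.48,"dz": 0.0,"rx": 0,"ry": 0,"rz": -165,"hand": 0},
  {"dx": -0.31,"dy": -0.48,"dz": 0.0,"rx": 0,"ry": 0,"rz": -165,"hand": 0},
  {"dx": -0.31,"dy": -0.48,"dz": 0.0,"rx": 0,"ry": 0,"rz": -165,"hand": 0},
  {"dx": -0.31,"dy": -0.48,"dz": 0.0,"rx": 0,"ry": 0,"rz": -165,"hand": 0},
])

```text
time: 1.08
tool_pos: [388.1, -286.9, 405.0]
tcp_rot: [3.112, -0.425, 0.001]
ft_force: [1.1, -0.3, -0.7]
grip_width: 43.8
```

```bash
python3 - <<'E'
from h import *
st();go(boxp(-85,0,180))
E
```

```text
t 1.075 tip rel hinge -255.72257484042592 -192.0198984103379 214.96644318274758 F [ 1.08 -0.3  -0.72] q [-0.89 -0.09  1.85  0.    1.38 -0.62]
t 1.075 d [ 0.0912 -0.2402  0.0349] r [ 6.0000e-02 -1.0000e-02 -1.1087e+02]
```

arm_command([
  {"dx": 0.091,"dy": -0.24,"dz": 0.0,"rx": 0,"ry": 0,"rz": -111,"hand": 0},
  {"dx": 0.091,"dy": -0.24,"dz": 0.0,"rx": 0,"ry": 0,"rz": -111,"hand": 0},
  {"dx": 0.091,"dy": -0.24,"dz": 0.02,"rx": 0,"ry": 0,"rz": -111,"hand": 0},
  {"dx": 0.091,"dy": -0.24,"dz": 0.035,"rx": 0,"ry": 0,"rz": -111,"hand": 0},
  {"dx": 0.091,"dy": -0.24,"dz": 0.035,"rx": 0,"ry": 0,"rz": -111,"hand": 0},
])

```text
time: 1.7
tool_pos: [541.0, -77.0, 368.4]
tcp_rot: [-2.965, -1.033, 0.002]
ft_force: [-1.0, -1.1, -0.3]
grip_width: 0.3
```

```bash
python3 - <<'E'
from h import *
st();go(boxp(-85,0,120))
E
```

```text
t 1.7 tip rel hinge -84.51096382376969 3.1801380916700386 178.35063887240426 F [-1.02 -1.12 -0.28] q [-0.36  0.12  1.72  0.    1.31 -1.03]
t 1.7 d [-0.0023  0.0021  0.0583] r [-1.300e-01 -1.000e-02 -5.689e+01]
```

arm_command([
  {"dx": -0.002,"dy": 0.002,"dz": 0.02,"rx": 0,"ry": 0,"rz": -57,"hand": 0},
  {"dx": -0.002,"dy": 0.002,"dz": 0.03,"rx": 0,"ry": 0,"rz": -57,"hand": 0},
  {"dx": -0.002,"dy": 0.002,"dz": 0.04,"rx": 0,"ry": 0,"rz": -57,"hand": 0},
  {"dx": -0.002,"dy": 0.002,"dz": 0.04,"rx": 0,"ry": 0,"rz": -57,"hand": 0},
  {"dx": -0.002,"dy": 0.002,"dz": 0.04,"rx": 0,"ry": 0,"rz": -57,"hand": 0},
])

```text
time: 2.33
tool_pos: [540.6, -79.7, 328.2]
tcp_rot: [-2.183, -2.256, 0.001]
ft_force: [-0.2, 0.7, 0.2]
grip_width: 0.5
```

```bash
python3 - <<'E'
from h import *
st();go(boxp(-85,0,85))
o=get_obs();im=grab_frame("wrist");save("w1",im)
m,T=cam("wrist",o)
hsv=cv2.cvtColor(im,cv2.COLOR_RGB2HSV);mk=cv2.inRange(hsv,(100,120,80),(125,255,255))
n,l,s,c=cv2.connectedComponentsWithStats(mk)
for i in range(1,n):
  if s[i,4]>40: print(s[i],c[i],atz(m,T,*c[i],75))
print(proj(m,T,SPOT))
E
```

```text
t 2.325 tip rel hinge -85.22679798593046 0.5037208367379606 138.15849814088264 F [-0.22  0.74  0.16] q [-0.37  0.16  1.76  0.    1.23 -1.97]
t 2.325 d [-0.0003 -0.      0.0532] r [-0.11 -0.07 -3.42]
[204 112  49  19 851] [227.77555817 120.53349001] [ 459.62173431 -121.05813752   75.        ]
[265 211  30  26 631] [279.23613312 223.57052298] [541.15270844 -78.62041038  75.        ]
[277.61041543 222.77008967]
```

View pics/w1.png

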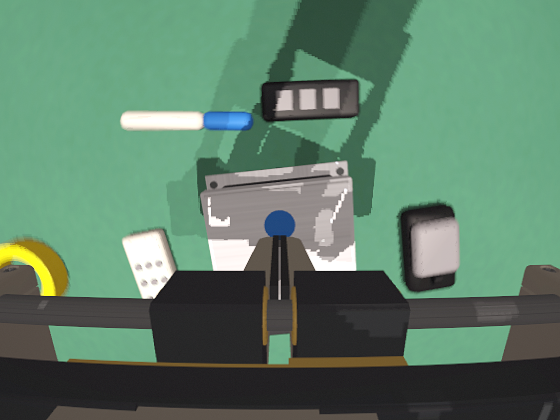

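```bash
python3 - <<'E'
from h import *
o=get_obs();m,T=cam("wrist",o)
a=atz(m,T,208,193,75);b=atz(m,T,352,178,75);d=a-b if a[1]>b[1] else b-a
print(a,b,np.degrees(np.arctan2(-d[0],d[1])))
a=atz(m,T,208,180,0);b=atz(m,T,345,163,0);d=a-b if a[1]>b[1] else b-a
print(a,b,np.degrees(np.arctan2(-d[0],d[1])))
E
sed -i 's/SPOT=np.array(.540.5,-80,75..)/SPOT=np.array([541,-79.3,75.])/; s/radians(5.3)/radians(5.0)/' h.py
python3 - <<'E'
from h import *
st();go(boxp(-85,0,85))
E
```

```text
[ 517.51906578 -137.87566964   75.        ] [500.75228455 -21.44142079  75.        ] 8.194383567413222
[ 518.13436816 -155.61927836    0.        ] [494.57528797 -10.9671427    0.        ] 9.250379656734323
t 2.375 tip rel hinge -85.70537399340837 -0.24767617584189025 138.29142446913013 F [ 0.34  0.22 -0.72] q [-0.37  0.16  1.76  0.    1.23 -1.98]
t 2.375 d [0.0004 0.0005 0.0533] r [-0.1  -0.06 -2.8 ]
```

```bash
python3 - <<'E'
from h import *
m,T=cam("top")
c=lambda x,y:((x+.5)/4-.5+220,(y+.5)/4-.5+130)
P=[atz(m,T,*c(*q),2) for q in [(236,197),(455,163),(497,390),(275,428)]]
n=lambda a,b:np.degrees(np.arctan2(*(b-a)[[1,0]]))
for p in P:print(p.round(1))
print(n(P[3],P[0]),n(P[2],P[1]),n(P[1],P[0])-90,n(P[2],P[3])-90)
im=cv2.imread("pics/w1.png");cv2.imwrite("pics/w1c.png",cv2.resize(im[140:290,180:380],None,fx=4,fy=4,interpolation=cv2.INTER_CUBIC))
E
```

```text
[648.3   8.9   2. ]
[ 667.1 -139.6    2. ]
[ 511.2 -158.5    2. ]
[490.9 -11.7   2. ]
7.438225727714231 6.909298568187857 7.197950130121953 7.853449583453198
```

View pics/w1c.png

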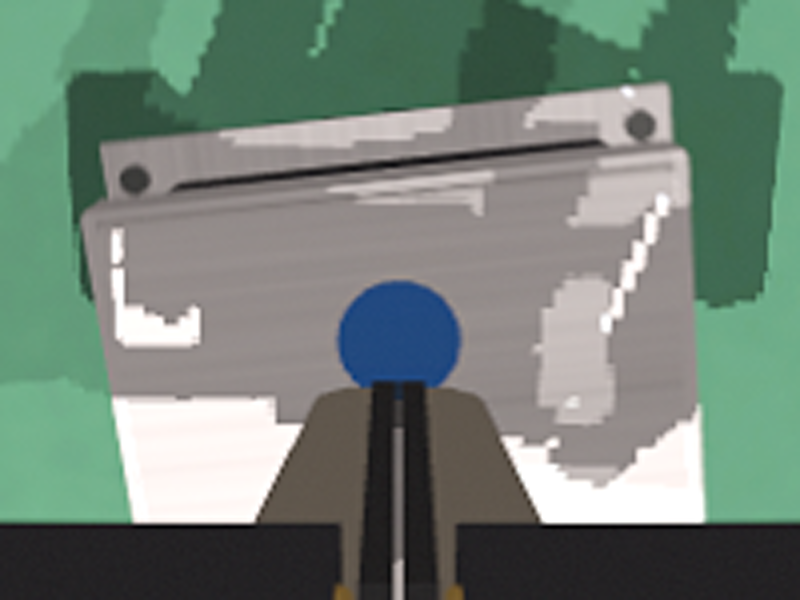

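```bash
sed -i 's/radians(5.0)/radians(7.5)/' h.py
python3 - <<'E'
from h import *
st();go(boxp(-85,0,78))
E
```

```text
t 2.375 tip rel hinge -85.71550611671991 -0.21667246154712322 138.29142446913013 F [ 0.34  0.22 -0.72] q [-0.37  0.16  1.76  0.    1.23 -1.98]
t 2.375 d [0.0004 0.0005 0.0603] r [-0.1  -0.06 -5.3 ]
```

arm_command([
  {"dx": 0,"dy": 0.001,"dz": 0.03,"rx": 0,"ry": 0,"rz": -5,"hand": 0},
  {"dx": 0,"dy": 0.001,"dz": 0.05,"rx": 0,"ry": 0,"rz": -5,"hand": 0},
  {"dx": 0,"dy": 0.001,"dz": 0.058,"rx": 0,"ry": 0,"rz": -5,"hand": 0},
  {"dx": 0,"dy": 0.001,"dz": 0.06,"rx": 0,"ry": 0,"rz": -5,"hand": 0},
  {"dx": 0,"dy": 0.001,"dz": 0.06,"rx": 0,"ry": 0,"rz": -5,"hand": 0},
])

```text
time: 3.0
tool_pos: [541.9, -79.8, 269.1]
tcp_rot: [-2.078, -2.356, -0.0]
ft_force: [0.7, -0.6, 0.2]
grip_width: 0.5
```

```bash
python3 - <<'E'
from h import *
st()
E
```

```text
t 3.0 tip rel hinge -84.26202472438298 -0.5093477209349668 79.09999156240929 F [ 0.67 -0.63  0.18] q [-0.37  0.24  1.79  0.    1.11 -2.06]
```

arm_command([
  {"dx": 0,"dy": 0,"dz": 0.003,"rx": 0,"ry": 0,"rz": 0,"hand": 0},
  {"dx": 0,"dy": 0,"dz": 0.005,"rx": 0,"ry": 0,"rz": 0,"hand": 0},
  {"dx": 0,"dy": 0,"dz": 0.007,"rx": 0,"ry": 0,"rz": 0,"hand": 0},
  {"dx": 0,"dy": 0,"dz": 0.009,"rx": 0,"ry": 0,"rz": 0,"hand": 0},
  {"dx": 0,"dy": 0,"dz": 0.009,"rx": 0,"ry": 0,"rz": 0,"hand": 0},
])

```text
time: 3.62
tool_pos: [542.0, -79.8, 260.0]
tcp_rot: [-2.078, -2.356, -0.0]
ft_force: [1.4, -1.0, 1.4]
grip_width: 0.6
```

arm_command([
  {"dx": 0,"dy": 0,"dz": 0.001,"rx": 0,"ry": 0,"rz": 0,"hand": 0},
  {"dx": 0,"dy": 0,"dz": 0.002,"rx": 0,"ry": 0,"rz": 0,"hand": 0},
  {"dx": 0,"dy": 0,"dz": 0.0025,"rx": 0,"ry": 0,"rz": 0,"hand": 0},
  {"dx": 0,"dy": 0,"dz": 0.0025,"rx": 0,"ry": 0,"rz": 0,"hand": 0},
  {"dx": 0,"dy": 0,"dz": 0.0025,"rx": 0,"ry": 0,"rz": 0,"hand": 0},
])

```text
time: 4.25
tool_pos: [542.0, -79.9, 257.8]
tcp_rot: [-2.078, -2.356, -0.0]
ft_force: [-0.4, -0.7, 4.5]
grip_width: 0.6
```

arm_command([
  {"dx": 0,"dy": 0,"dz": 0.0005,"rx": 0,"ry": 0,"rz": 0,"hand": 0},
  {"dx": 0,"dy": 0,"dz": 0.001,"rx": 0,"ry": 0,"rz": 0,"hand": 0},
  {"dx": 0,"dy": 0,"dz": 0.001,"rx": 0,"ry": 0,"rz": 0,"hand": 0},
  {"dx": 0,"dy": 0,"dz": 0.001,"rx": 0,"ry": 0,"rz": 0,"hand": 0},
  {"dx": 0,"dy": 0,"dz": 0.001,"rx": 0,"ry": 0,"rz": 0,"hand": 0},
])

```text
time: 4.88
tool_pos: [542.1, -79.9, 257.1]
tcp_rot: [-2.078, -2.356, -0.0]
ft_force: [-1.1, 0.5, 4.9]
grip_width: 0.1
```

arm_command([
  {"dx": 0,"dy": -0.02,"dz": -0.03,"rx": 0,"ry": 0,"rz": 0,"hand": 0},
  {"dx": 0,"dy": -0.08,"dz": -0.04,"rx": 0,"ry": 0,"rz": 0,"hand": 0},
  {"dx": 0,"dy": -0.12,"dz": -0.04,"rx": 0,"ry": 0,"rz": 0,"hand": 0},
  {"dx": 0,"dy": -0.12,"dz": -0.04,"rx": 0,"ry": 0,"rz": 0,"hand": 0},
  {"dx": 0,"dy": -0.12,"dz": -0.04,"rx": 0,"ry": 0,"rz": 0,"hand": 0},
])

```text
time: 5.5
tool_pos: [423.4, -94.9, 297.0]
tcp_rot: [2.078, 2.356, 0.001]
ft_force: [1.2, 0.0, 0.2]
grip_width: 0.6
```

arm_command([
  {"dx": 0,"dy": 0,"dz": 0,"rx": 0,"ry": 0,"rz": 0,"hand": 0},
  {"dx": 0,"dy": 0,"dz": 0,"rx": 0,"ry": 0,"rz": 0,"hand": 0},
  {"dx": 0,"dy": 0,"dz": 0,"rx": 0,"ry": 0,"rz": 0,"hand": 0},
  {"dx": 0,"dy": 0,"dz": 0,"rx": 0,"ry": 0,"rz": 0,"hand": 0},
  {"dx": 0,"dy": 0,"dz": 0,"rx": 0,"ry": 0,"rz": 0,"hand": 0},
])

```text
time: 6.12
tool_pos: [423.4, -94.9, 297.0]
tcp_rot: [2.078, 2.356, 0.001]
ft_force: [0.4, -0.5, -0.3]
grip_width: 0.2
```

```bash
python3 - <<'E'
from h import *
st();o=get_obs();im=grab_frame("wrist");save("w2",im)
print(look_for("breaker_top","wrist")[:2]); s=grab_frame("side");save("s2",s[120:270,210:410].repeat(4,0).repeat(4,1))
m,T=cam("wrist",o)
hsv=cv2.cvtColor(im,cv2.COLOR_RGB2HSV);mk=cv2.inRange(hsv,(0,130,60),(8,255,255))|cv2.inRange(hsv,(172,130,60),(180,255,255))
n,l,ss,c=cv2.connectedComponentsWithStats(mk)
for i in range(1,n):
  if ss[i,4]>40: print(ss[i],c[i],atz(m,T,*c[i],58))
print(boxp(-72,0,58),proj(m,T,boxp(-72,0,58)))
E
```

```text
t 6.125 tip rel hinge -203.4698233436429 -0.07380244573812578 106.98371705773377 F [ 0.38 -0.46 -0.29] q [-0.5  -0.1   2.09  0.    1.16 -2.2 ]
[{'rect': [269.4, 345.4, 292.4, 364.2], 'p': 0.74}]
[268 345  23  19 355] [279.07042254 354.86760563] [543.38019447 -79.10518512  58.        ]
[553.8887832 -77.6031595  58.       ] [279.26970305 364.3599339 ]
```

View pics/w2.png

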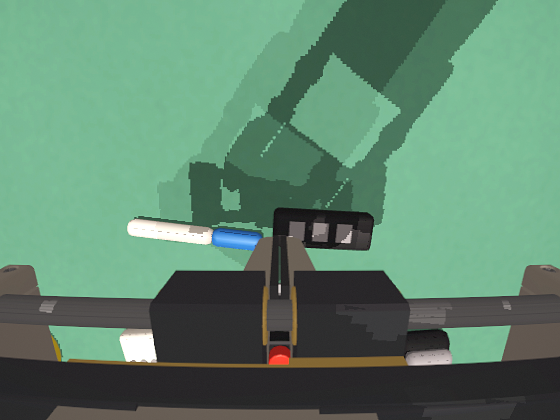

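View pics/s2.png

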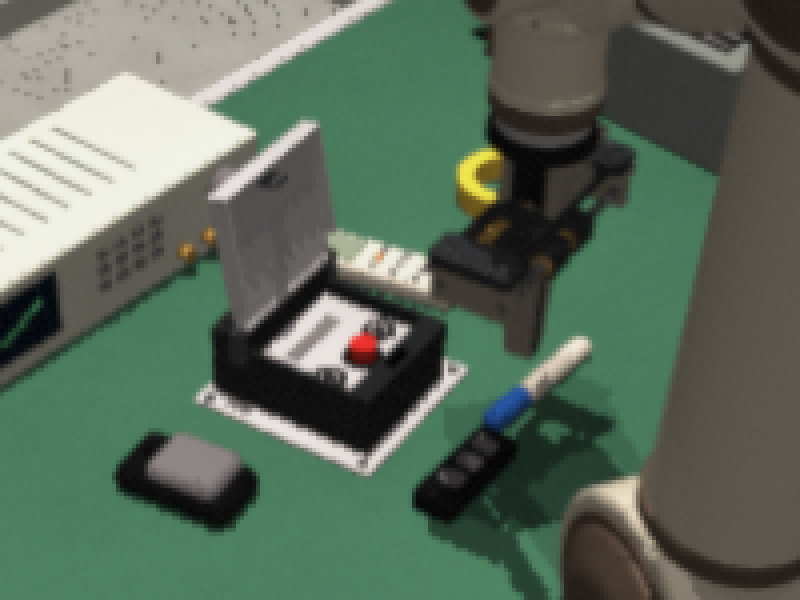

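```bash
python3 - <<'E'
from h import *
for c,b in [("side",(285,190,320,225)),("top",(290,180,340,235))]:
    im=grab_frame(c);l,t,r,bb=b;s=im[t:bb,l:r].astype(int);mk=(s[:,:,0]-s[:,:,1]>60)
    ys,xs=np.nonzero(mk);u,v=xs.mean()+l,ys.mean()+t
    m,T=cam(c);P=atz(m,T,u,v,57);q=P-HINGE;print(c,u,v,len(xs),P,q@bx,q@by)
    if c=="top": save("t2",im[150:270,240:400].repeat(5,0).repeat(5,1))
st();go(boxp(-73,0,90))
E
```

```text
side 300.3 206.125 40 [552.24901148 -73.10845265  57.        ] -73.03906627402576 4.670287173751434
top 313.390243902439 207.8292682926829 41 [554.21437368 -76.62222067  57.        ] -71.54915677939542 0.930048678435756
t 6.375 tip rel hinge -203.53232113475934 -0.11454640534382948 107.0210891107752 F [ 0.21 -0.21 -0.41] q [-0.5  -0.1   2.09  0.    1.16 -2.2 ]
t 6.375 d [0.0009 0.1306 0.0171] r [ 0.04 -0.01 -0.35]
```

View pics/t2.png

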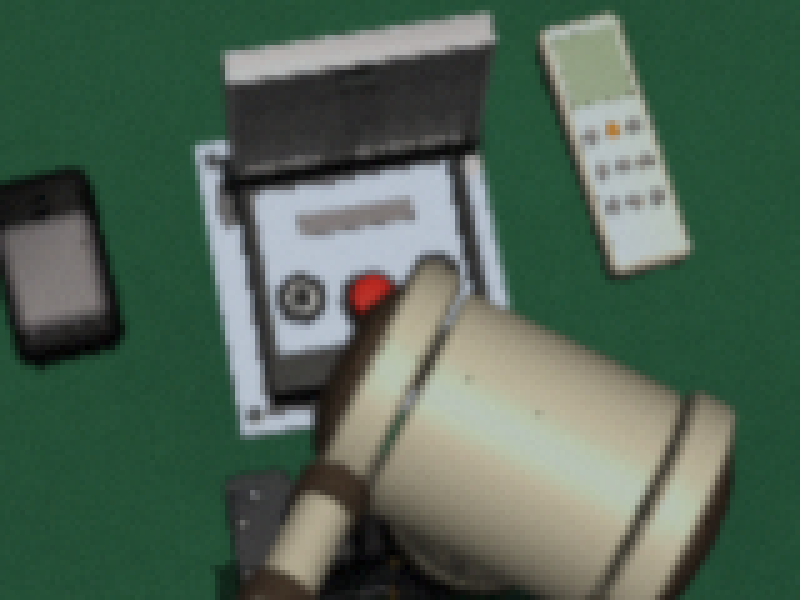

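arm_command([
  {"dx": 0.001,"dy": 0.05,"dz": 0,"rx": 0,"ry": 0,"rz": 0,"hand": 0},
  {"dx": 0.0015,"dy": 0.1,"dz": 0.005,"rx": 0,"ry": 0,"rz": 0,"hand": 0},
  {"dx": 0.0015,"dy": 0.131,"dz": 0.017,"rx": 0,"ry": 0,"rz": 0,"hand": 0},
  {"dx": 0.0015,"dy": 0.131,"dz": 0.035,"rx": 0,"ry": 0,"rz": 0,"hand": 0},
  {"dx": 0.0015,"dy": 0.131,"dz": 0.045,"rx": 0,"ry": 0,"rz": 0,"hand": 0},
])

```text
time: 7.0
tool_pos: [551.9, -76.9, 250.1]
tcp_rot: [-2.077, -2.354, 0.001]
ft_force: [-0.3, 0.3, -0.1]
grip_width: 0.5
```

```bash
python3 - <<'E'
from h import *
st();s=grab_frame("side");save("s3",s[120:270,210:410].repeat(4,0).repeat(4,1))
E
```

```text
t 7.0 tip rel hinge -74.3765805776519 1.27129131375675 60.14945852050346 F [-0.28  0.26 -0.11] q [-0.36  0.29  1.77  0.    1.08 -2.05]
```

View pics/s3.png

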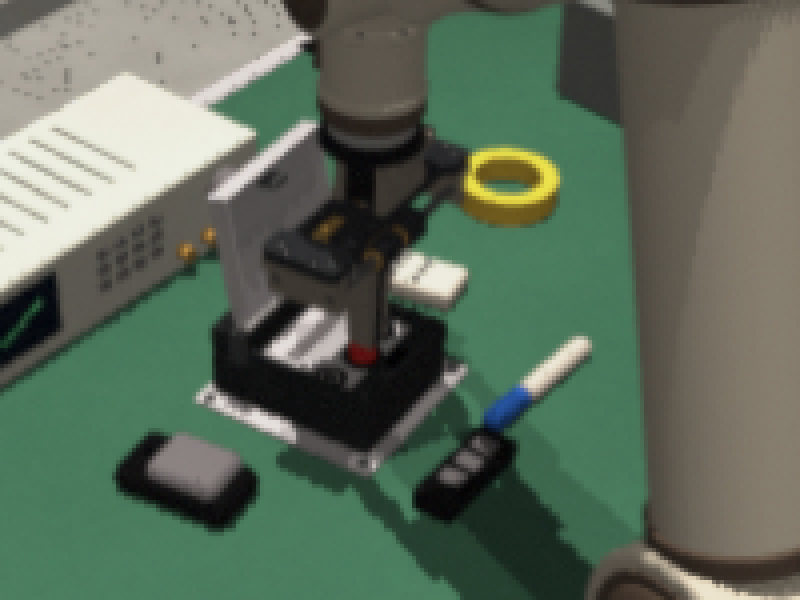

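arm_command([
  {"dx": 0,"dy": 0.002,"dz": 0.001,"rx": 0,"ry": 0,"rz": 0,"hand": 0},
  {"dx": 0,"dy": 0.002,"dz": 0.004,"rx": 0,"ry": 0,"rz": 0,"hand": 0},
  {"dx": 0,"dy": 0.002,"dz": 0.007,"rx": 0,"ry": 0,"rz": 0,"hand": 0},
  {"dx": 0,"dy": 0.002,"dz": 0.0085,"rx": 0,"ry": 0,"rz": 0,"hand": 0},
  {"dx": 0,"dy": 0.002,"dz": 0.0085,"rx": 0,"ry": 0,"rz": 0,"hand": 0},
])

```text
time: 7.68
tool_pos: [553.3, -76.7, 241.4]
tcp_rot: [-2.076, -2.352, 0.003]
ft_force: [-2.9, 0.5, 5.9]
grip_width: 0.4
```

arm_command([
  {"dx": 0,"dy": 0,"dz": 0.0005,"rx": 0,"ry": 0,"rz": 0,"hand": 0},
  {"dx": 0,"dy": 0,"dz": 0.001,"rx": 0,"ry": 0,"rz": 0,"hand": 0},
  {"dx": 0,"dy": 0,"dz": 0.001,"rx": 0,"ry": 0,"rz": 0,"hand": 0},
  {"dx": 0,"dy": 0,"dz": 0.001,"rx": 0,"ry": 0,"rz": 0,"hand": 0},
  {"dx": 0,"dy": 0,"dz": 0.001,"rx": 0,"ry": 0,"rz": 0,"hand": 0},
])

```text
time: 8.3
tool_pos: [553.4, -76.7, 241.4]
tcp_rot: [-2.076, -2.352, 0.003]
ft_force: [-4.9, 0.5, 8.7]
grip_width: 0.5
```

arm_command([
  {"dx": 0,"dy": 0,"dz": 0.001,"rx": 0,"ry": 0,"rz": 0,"hand": 0},
  {"dx": 0,"dy": 0,"dz": 0.002,"rx": 0,"ry": 0,"rz": 0,"hand": 0},
  {"dx": 0,"dy": 0,"dz": 0.002,"rx": 0,"ry": 0,"rz": 0,"hand": 0},
  {"dx": 0,"dy": 0,"dz": 0.002,"rx": 0,"ry": 0,"rz": 0,"hand": 0},
  {"dx": 0,"dy": 0,"dz": 0.002,"rx": 0,"ry": 0,"rz": 0,"hand": 0},
])

```text
time: 8.93
tool_pos: [553.5, -76.7, 241.2]
tcp_rot: [-2.075, -2.353, 0.004]
ft_force: [-7.4, 1.9, 15.3]
grip_width: 0.4
```

arm_command([
  {"dx": 0,"dy": 0,"dz": -0.05,"rx": 0,"ry": 0,"rz": 0,"hand": 0},
  {"dx": 0,"dy": -0.01,"dz": -0.11,"rx": 0,"ry": 0,"rz": 0,"hand": 0},
  {"dx": 0,"dy": -0.01,"dz": -0.16,"rx": 0,"ry": 0,"rz": 0,"hand": 0},
  {"dx": 0,"dy": -0.01,"dz": -0.19,"rx": 0,"ry": 0,"rz": 0,"hand": 0},
  {"dx": 0,"dy": -0.01,"dz": -0.19,"rx": 0,"ry": 0,"rz": 0,"hand": 0},
])

```text
time: 9.55
tool_pos: [545.2, -78.4, 434.0]
tcp_rot: [2.077, 2.355, 0.0]
ft_force: [0.5, -0.3, -1.5]
grip_width: 0.5
```

```bash
python3 - <<'E'
from h import *
st();o=get_obs();im=grab_frame("wrist");save("w4",im);s=grab_frame("side");save("s4",s[120:270,210:410].repeat(4,0).repeat(4,1))
m,T=cam("wrist",o)
s=im.astype(int);mk=((s[:,:,0]-s[:,:,1]>90)&(s[:,:,2]<80)).astype(np.uint8)
n,l,ss,c=cv2.connectedComponentsWithStats(mk)
for i in range(1,n):
  if ss[i,4]>40: print(ss[i],c[i],atz(m,T,*c[i],51))
E
```

```text
t 9.55 tip rel hinge -80.45805871823576 0.11278895475349358 244.04569935458926 F [ 0.47 -0.33 -1.54] q [-0.36  0.08  1.63 -0.    1.44 -2.06]
[271 192  17  17 206] [279.31553398 199.43203883] [553.67760658 -76.72815899  51.        ]
```

View pics/w4.png

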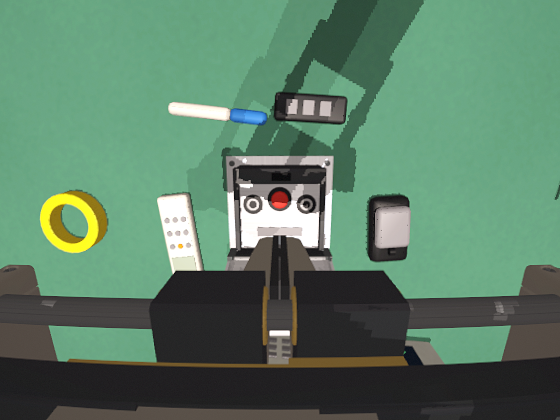

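View pics/s4.png

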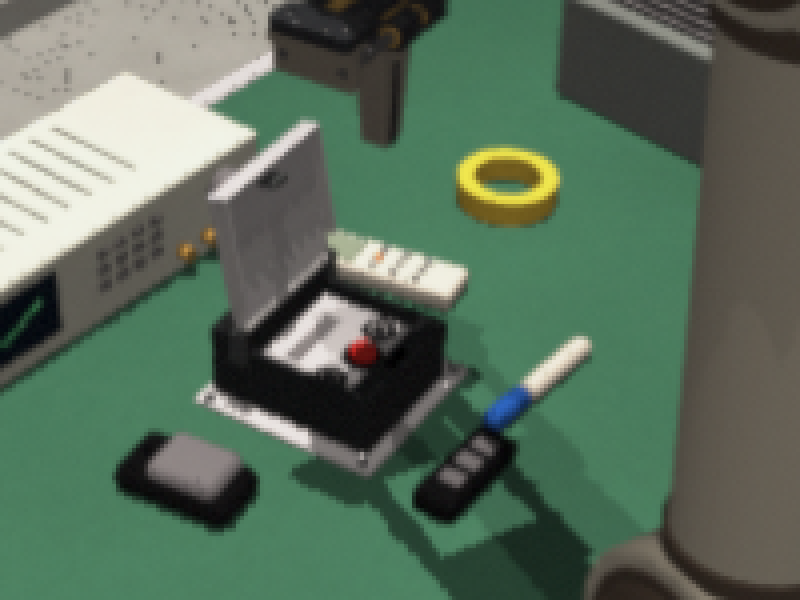

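arm_command([
  {"dx": 0,"dy": 0.05,"dz": 0,"rx": 0,"ry": 0,"rz": 0,"hand": 0},
  {"dx": 0,"dy": 0.1,"dz": 0,"rx": 0,"ry": 0,"rz": 0,"hand": 0},
  {"dx": 0,"dy": 0.145,"dz": 0,"rx": 0,"ry": 0,"rz": 0,"hand": 0},
  {"dx": 0,"dy": 0.145,"dz": 0.02,"rx": 0,"ry": 0,"rz": 0,"hand": 0},
  {"dx": 0,"dy": 0.145,"dz": 0.04,"rx": 0,"ry": 0,"rz": 0,"hand": 0},
])

```text
time: 10.28
tool_pos: [687.2, -59.9, 385.3]
tcp_rot: [-2.072, -2.349, 0.008]
ft_force: [-1.1, -0.4, 0.1]
grip_width: 0.8
```

```bash
python3 - <<'E'
from h import *
st();s=grab_frame("side");save("s5",s[80:230,210:410].repeat(4,0).repeat(4,1))
o=get_obs();m,T=cam("side");print(proj(m,T,boxp(20,62,190)),proj(m,T,boxp(20,-62,190)))
go(boxp(62,0,165))
E
```

```text
t 10.275 tip rel hinge 60.58520434685553 0.9056765955368294 195.32187381999748 F [-1.14 -0.41  0.14] q [-0.26  0.47  1.25 -0.    1.43 -1.96]
[263.01623041 169.07661803] [286.73259443 149.88098013]
t 10.325 d [-0.0005  0.0008  0.0272] r [-0.83 -0.34 -0.35]
```

View pics/s5.png

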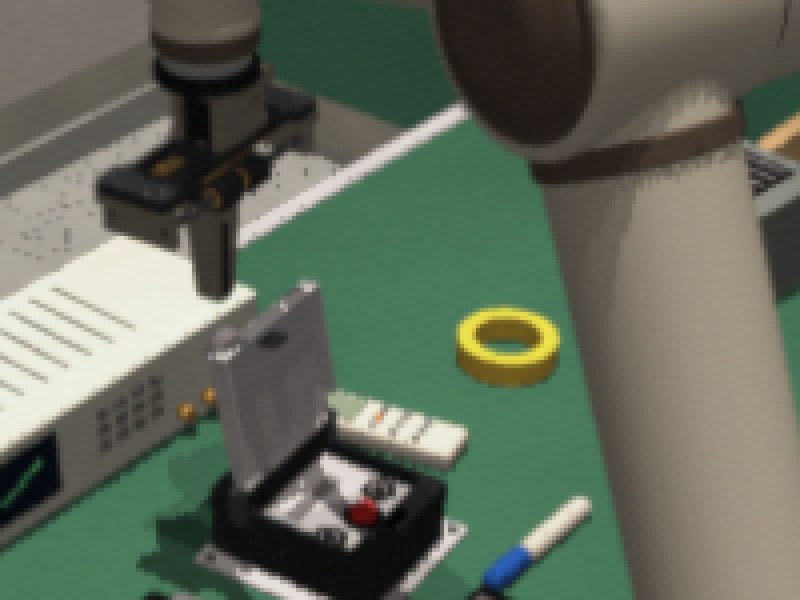

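arm_command([
  {"dx": 0,"dy": 0,"dz": 0.015,"rx": 0,"ry": 0,"rz": 0,"hand": 0},
  {"dx": 0,"dy": 0,"dz": 0.03,"rx": 0,"ry": 0,"rz": 0,"hand": 0},
  {"dx": 0,"dy": -0.005,"dz": 0.03,"rx": 0,"ry": 0,"rz": 0,"hand": 0},
  {"dx": 0,"dy": -0.015,"dz": 0.03,"rx": 0,"ry": 0,"rz": 0,"hand": 0},
  {"dx": 0,"dy": -0.02,"dz": 0.03,"rx": 0,"ry": 0,"rz": 0,"hand": 0},
])

```text
time: 10.95
tool_pos: [665.5, -62.3, 353.7]
tcp_rot: [-2.07, -2.346, 0.01]
ft_force: [-0.1, 0.1, 0.3]
grip_width: 0.3
```

```bash
python3 - <<'E'
from h import *
st()
# path of tip centre rel hinge (bx,z) for contact at radius r, finger half thickness 10, flap outer 3
h=10
for th in [100,90,80,70,60,50,40,30,20,10,5,0]:
    t=np.radians(th);r=88
    print(th,(-r*np.cos(t)+3*np.sin(t)+(h if th>2 else 0)).round(1),(72+r*np.sin(t)+3*np.cos(t)).round(1))
E
```

```text
t 10.95 tip rel hinge 38.220173844364076 1.550957012299539 163.74690079840698 F [-0.09  0.1   0.28] q [-0.27  0.44  1.36 -0.    1.36 -1.97]
100 28.2 158.1
90 13.0 160.0
80 -2.3 159.2
70 -17.3 155.7
60 -31.4 149.7
50 -44.3 141.3
40 -55.5 130.9
30 -64.7 118.6
20 -71.7 104.9
10 -76.1 90.2
5 -77.4 82.7
0 -88.0 75.0
```

arm_command([
  {"dx": 0,"dy": -0.01,"dz": 0.003,"rx": 0,"ry": 0,"rz": 0,"hand": 0},
  {"dx": 0,"dy": -0.018,"dz": 0.004,"rx": 0,"ry": 0,"rz": 0,"hand": 0},
  {"dx": 0,"dy": -0.025,"dz": 0.004,"rx": 0,"ry": 0,"rz": 0,"hand": 0},
  {"dx": 0,"dy": -0.033,"dz": 0.004,"rx": 0,"ry": 0,"rz": 0,"hand": 0},
  {"dx": 0,"dy": -0.04,"dz": 0.005,"rx": 0,"ry": 0,"rz": 0,"hand": 0},
])

```text
time: 11.58
tool_pos: [625.3, -67.4, 349.2]
tcp_rot: [-2.071, -2.346, 0.01]
ft_force: [1.3, -0.2, -0.4]
grip_width: 0.3
```

```bash
python3 - <<'E'
from h import *
st();s=grab_frame("side");save("s6",s[80:230,210:410].repeat(4,0).repeat(4,1))
E
```

```text
t 11.575 tip rel hinge -2.2842052492543288 1.755616783078579 159.2486550051077 F [ 1.3  -0.19 -0.36] q [-0.3   0.34  1.49 -0.    1.32 -1.99]
```

View pics/s6.png

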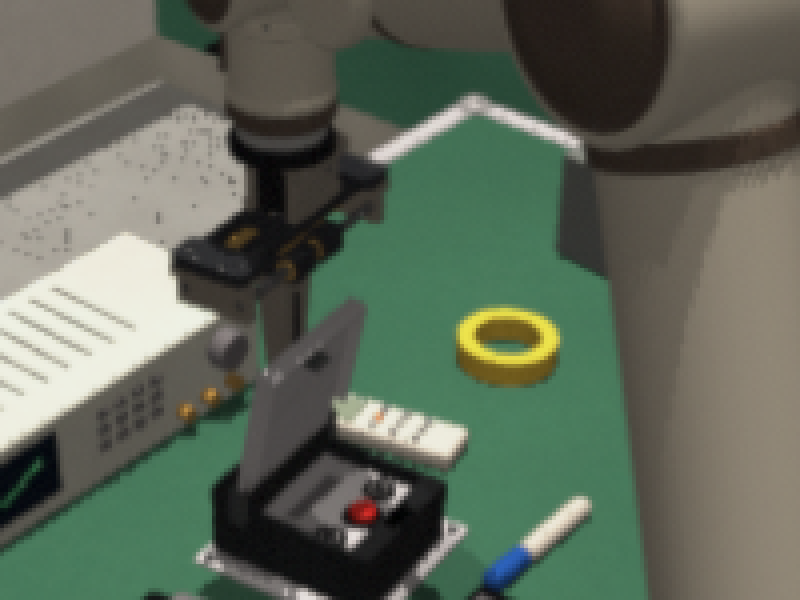

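arm_command([
  {"dx": -0.001,"dy": -0.008,"dz": 0.0015,"rx": 0,"ry": 0,"rz": 0,"hand": 0},
  {"dx": -0.001,"dy": -0.015,"dz": 0.0035,"rx": 0,"ry": 0,"rz": 0,"hand": 0},
  {"dx": -0.001,"dy": -0.022,"dz": 0.006,"rx": 0,"ry": 0,"rz": 0,"hand": 0},
  {"dx": -0.001,"dy": -0.029,"dz": 0.0095,"rx": 0,"ry": 0,"rz": 0,"hand": 0},
  {"dx": -0.001,"dy": -0.036,"dz": 0.0135,"rx": 0,"ry": 0,"rz": 0,"hand": 0},
])

```text
time: 12.25
tool_pos: [588.5, -73.0, 335.8]
tcp_rot: [-2.07, -2.346, 0.011]
ft_force: [2.1, -0.5, -0.6]
grip_width: -0.1
```

```bash
python3 - <<'E'
from h import *
st()
E
```

```text
t 12.25 tip rel hinge -39.62813330157441 1.0212062873114698 145.80145376342935 F [ 2.05 -0.49 -0.58] q [-0.33  0.27  1.61 -0.    1.28 -2.02]
```

arm_command([
  {"dx": 0,"dy": -0.005,"dz": 0.005,"rx": 0,"ry": 0,"rz": 0,"hand": 0},
  {"dx": -0.001,"dy": -0.011,"dz": 0.01,"rx": 0,"ry": 0,"rz": 0,"hand": 0},
  {"dx": -0.001,"dy": -0.016,"dz": 0.015,"rx": 0,"ry": 0,"rz": 0,"hand": 0},
  {"dx": -0.001,"dy": -0.021,"dz": 0.021,"rx": 0,"ry": 0,"rz": 0,"hand": 0},
  {"dx": -0.001,"dy": -0.025,"dz": 0.027,"rx": 0,"ry": 0,"rz": 0,"hand": 0},
])

```text
time: 12.88
tool_pos: [563.2, -77.1, 308.8]
tcp_rot: [-2.071, -2.346, 0.011]
ft_force: [1.6, 1.1, 0.6]
grip_width: 0.6
```

```bash
python3 - <<'E'
from h import *
st();s=grab_frame("side");save("s7",s[80:230,210:410].repeat(4,0).repeat(4,1))
E
```

```text
t 12.875 tip rel hinge -65.2183309009775 0.18995922600878465 118.77874336400313 F [1.61 1.14 0.57] q [-0.35  0.24  1.7  -0.    1.22 -2.04]
```

View pics/s7.png

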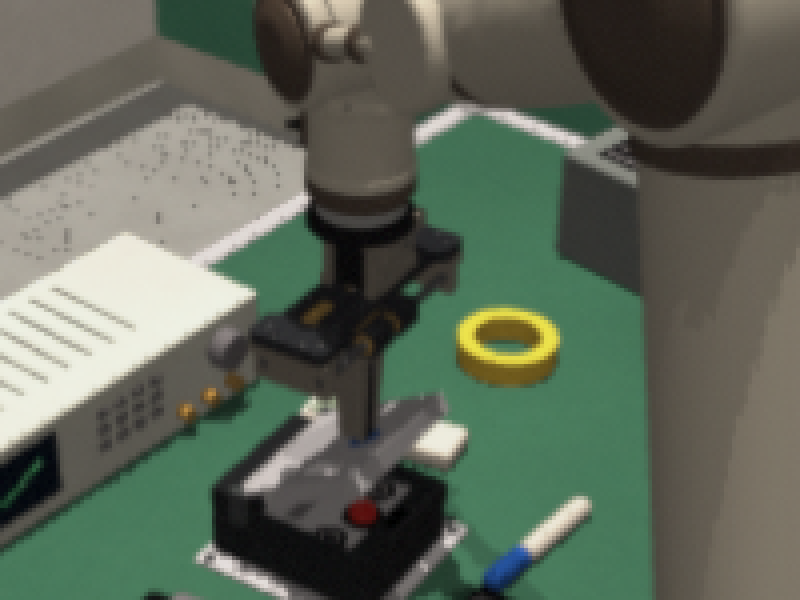

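arm_command([
  {"dx": 0,"dy": -0.004,"dz": 0.007,"rx": 0,"ry": 0,"rz": 0,"hand": 0},
  {"dx": 0,"dy": -0.007,"dz": 0.014,"rx": 0,"ry": 0,"rz": 0,"hand": 0},
  {"dx": 0,"dy": -0.01,"dz": 0.022,"rx": 0,"ry": 0,"rz": 0,"hand": 0},
  {"dx": 0,"dy": -0.013,"dz": 0.029,"rx": 0,"ry": 0,"rz": 0,"hand": 0},
  {"dx": 0,"dy": -0.015,"dz": 0.035,"rx": 0,"ry": 0,"rz": 0,"hand": 0},
])

```text
time: 13.55
tool_pos: [547.2, -78.8, 272.7]
tcp_rot: [-2.07, -2.345, 0.012]
ft_force: [1.7, 1.2, 2.3]
grip_width: 0.5
```

```bash
python3 - <<'E'
from h import *
st()
E
```

```text
t 13.55 tip rel hinge -81.6322500030799 0.7083684470680919 82.75690297183971 F [1.68 1.24 2.3 ] q [-0.36  0.25  1.77 -0.    1.14 -2.06]
```

Now down to about z = 70, then feel for the buffer.

arm_command([
  {"dx": 0,"dy": -0.002,"dz": 0.003,"rx": 0,"ry": 0,"rz": 0,"hand": 0},
  {"dx": 0,"dy": -0.003,"dz": 0.006,"rx": 0,"ry": 0,"rz": 0,"hand": 0},
  {"dx": 0,"dy": -0.003,"dz": 0.009,"rx": 0,"ry": 0,"rz": 0,"hand": 0},
  {"dx": 0,"dy": -0.003,"dz": 0.012,"rx": 0,"ry": 0,"rz": 0,"hand": 0},
  {"dx": 0,"dy": -0.003,"dz": 0.013,"rx": 0,"ry": 0,"rz": 0,"hand": 0},
])

```text
time: 14.18
tool_pos: [543.7, -79.2, 259.2]
tcp_rot: [-2.069, -2.344, 0.013]
ft_force: [1.3, 0.2, 3.5]
grip_width: 0.3
```

arm_command([
  {"dx": 0,"dy": 0,"dz": 0.001,"rx": 0,"ry": 0,"rz": 0,"hand": 0},
  {"dx": 0,"dy": 0,"dz": 0.002,"rx": 0,"ry": 0,"rz": 0,"hand": 0},
  {"dx": 0,"dy": 0,"dz": 0.002,"rx": 0,"ry": 0,"rz": 0,"hand": 0},
  {"dx": 0,"dy": 0,"dz": 0.002,"rx": 0,"ry": 0,"rz": 0,"hand": 0},
  {"dx": 0,"dy": 0,"dz": 0.002,"rx": 0,"ry": 0,"rz": 0,"hand": 0},
])

```text
time: 14.8
tool_pos: [543.7, -79.2, 257.5]
tcp_rot: [-2.069, -2.344, 0.013]
ft_force: [0.6, -0.2, 5.5]
grip_width: 0.4
```

arm_command([
  {"dx": 0,"dy": 0,"dz": -0.005,"rx": 0,"ry": 0,"rz": 0,"hand": 0},
  {"dx": 0,"dy": -0.01,"dz": -0.03,"rx": 0,"ry": 0,"rz": 0,"hand": 0},
  {"dx": 0,"dy": -0.05,"dz": -0.06,"rx": 0,"ry": 0,"rz": 0,"hand": 0},
  {"dx": 0,"dy": -0.1,"dz": -0.09,"rx": 0,"ry": 0,"rz": 0,"hand": 0},
  {"dx": 0,"dy": -0.13,"dz": -0.12,"rx": 0,"ry": 0,"rz": 0,"hand": 0},
])

```text
time: 15.42
tool_pos: [414.6, -95.4, 379.4]
tcp_rot: [-2.067, -2.342, 0.015]
ft_force: [0.3, -0.3, 0.3]
grip_width: 0.8
```

arm_command([
  {"dx": 0,"dy": 0,"dz": 0,"rx": 0,"ry": 0,"rz": 0,"hand": 0},
  {"dx": 0,"dy": 0,"dz": 0,"rx": 0,"ry": 0,"rz": 0,"hand": 0},
  {"dx": 0,"dy": 0,"dz": 0,"rx": 0,"ry": 0,"rz": 0,"hand": 0},
  {"dx": 0,"dy": 0,"dz": 0,"rx": 0,"ry": 0,"rz": 0,"hand": 0},
  {"dx": 0,"dy": 0,"dz": 0,"rx": 0,"ry": 0,"rz": 0,"hand": 0},
])

```text
time: 16.05
tool_pos: [414.8, -95.3, 378.9]
tcp_rot: [-2.066, -2.341, 0.015]
ft_force: [0.6, 0.3, 0.8]
grip_width: 0.4
```

arm_command([
  {"dx": 0,"dy": 0,"dz": 0,"rx": 0,"ry": 0,"rz": 0,"hand": 0},
  {"dx": 0,"dy": 0,"dz": 0,"rx": 0,"ry": 0,"rz": 0,"hand": 0},
  {"dx": 0,"dy": 0,"dz": 0,"rx": 0,"ry": 0,"rz": 0,"hand": 0},
  {"dx": 0,"dy": 0,"dz": 0,"rx": 0,"ry": 0,"rz": 0,"hand": 0},
  {"dx": 0,"dy": 0,"dz": 0,"rx": 0,"ry": 0,"rz": 0,"hand": 0},
])

```text
time: 16.68
tool_pos: [414.8, -95.3, 378.9]
tcp_rot: [-2.066, -2.341, 0.015]
ft_force: [0.2, -0.2, -0.2]
grip_width: 0.7
```

```bash
python3 - <<'E'
from h import *
st();s=grab_frame("side");save("s8",s[120:270,210:410].repeat(4,0).repeat(4,1))
t=grab_frame("top");save("t8",t)
E
```

```text
t 16.675 tip rel hinge -215.95855044676534 2.0804669331052987 188.9309881308799 F [ 0.21 -0.15 -0.2 ] q [-0.51 -0.22  2.02 -0.01  1.36 -2.2 ]
```

View pics/s8.png

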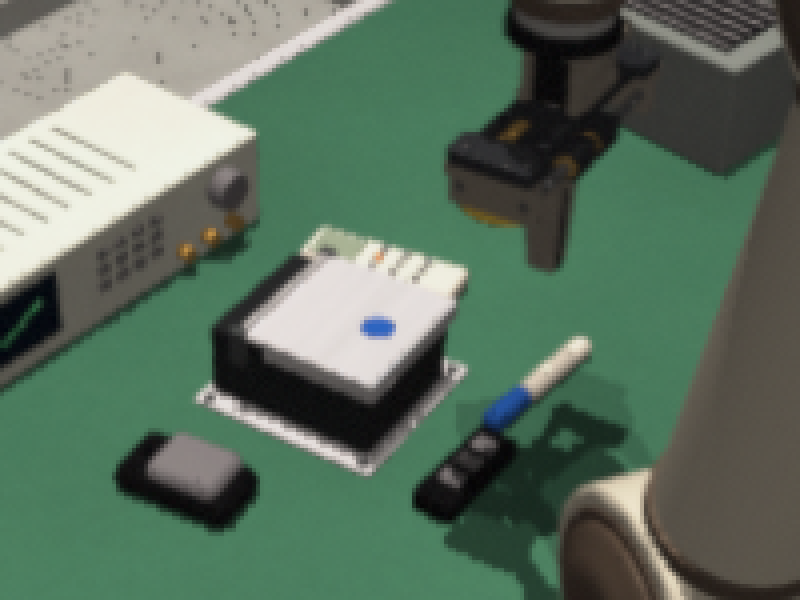

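View pics/t8.png

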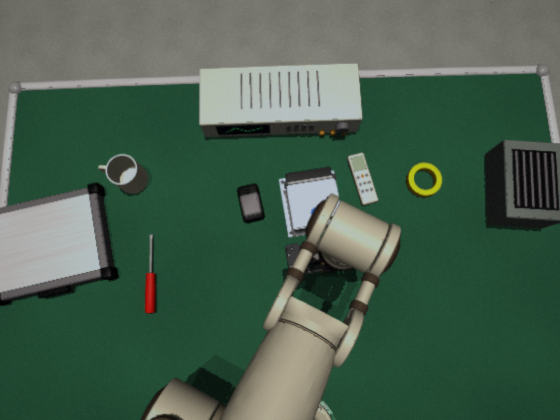

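The side view shows the flap shut and level, with its blue spot at the same place as at the start. The other things on the desk are unmoved, and the arm is clear of everything.

```bash
python3 -c "
from h import *
print(hand_in())"
```

```text
the job is handed in; nothing more can be done
None
```

I reset the breaker and latched the flap shut again, and handed the job in after about 17 s of robot time.

- **Opening:** I pressed the blue spot about 8 mm, up to 4.9 N, and the flap sprang open by itself.
- **Button:** I pushed it in until it stopped moving, with the fingertips at about 51 mm and the force rising to about 15 N. That height matches the 51 mm given for fully in. I did not measure its height again with the cameras afterwards.
- **Closing:** I swung the flap down from behind with the closed fingertips and pressed it to 5.5 N, about 7.5 mm deep. I then let go.
- **Last checks:** More than 1 s after release, the side picture showed the flap level and shut. The side and top pictures showed the other things where they were at the start. The force reading was about zero, with the gripper well clear.
- **Disagreements:** My first estimate of the box's rotation, about 5°, was too low. The base plate in the top view and the wrist picture gave 7 to 9°, so I used 7.5°. The side camera put the button about 4 mm further left than the top camera; I went with the top view.

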